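Turn a culture dish over against the tray edge

ROBOT

A 6-joint arm with a two-finger parallel gripper is mounted at the origin on a cart in front of the work surface, level with it; the furniture and walls round the work are solid. World frame = base frame: x ahead of the robot, y to its left, z up, the work surface at z = 0. Lengths are in m, angles in rad, forces in N, time in s.
With the tool pointing down it reaches from about 0.3 to 0.95 m from the base axis. Payload 3.1 kg.
Tool frame: the origin (TCP) lies at the very end of the fingers, on their centre line; the grasp point (between the pads) lies 19 mm behind it; y points along the fingers, z is the direction in which the jaws open and shut, and the axes are right-handed (so a half turn about y gives the same grasp; the last joint's range is limited). The gripper opens to 85 mm and grips with 20 to 120 N. Pads are 22 mm wide; open, the fingers measure 114 mm over their backs; the gripper's body (76 mm by 85 mm) begins 54 mm behind the grasp point. The pads swing forward as they close: fully open they stand 13 mm farther back than shut.
Start: joints at [1.259, 0.308, 1.634, -0, 1.2, -0.07], TCP at [0.15, 0.607, 0.231] pointing down, gripper open.
Joint ranges: [-3.06, 3.06], [-0.79, 1.96], [0.05, 2.63], [-1.19, 4.34], [0.05, 2.64], [-2.94, 2.94]. Speed limits (rad/s): [2.79, 2.79, 3.14, 3.14, 3.14, 3.14].

INTERFACE

Orientations are given as a unit quaternion [x, y, z, w].
In Python, from bench import sensors, read_camera, get_calibration, arm gives the robot as it stands.
- The arm moves only by the tool send_rows, never from a script. Its argument "deltas" is a list of rows, each a list of 7 numbers: the turn, a rotation vector about the tool's x, y, z as a fraction of full scale, then the shift along the tool's x, y, z as a fraction of full scale, then the gripper command: -1 is shut, 1 is fully open, values between are in proportion. In form: [[ax, ay, az, x, y, z, grip], ...]. A call has 1 to 20 rows; each row shifts and turns the commanded pose from where the row before left it, along the tool's axes as they then stand; what a row does not reach is not made up. Full scale, the value 1, is 0.03 m for a shift and 5 degrees for a turn. A row lasts 1/12 s, in which the tool goes at most 41.7 mm and 7.16 degrees, less where a joint would pass 70% of its speed; a pose out of reach is approached as far as the arm can. A call with a number of a shift or a turn outside -1 to 1 is refused whole. A call with a gripper value outside its range is refused whole. The fingers move at their own pace and stop on an object; "force" is the grip in N (left out, the last holds). Time passes only in rows, so rows that do not move let the fingers close. It gives the time, the measured TCP pose, the force and the opening at its end, in the units of the state.
- sensors.read_state(): the state, without advancing time (a new reading comes with each control period).
- read_camera(name): name is "scene" or "side" or "wrist"; returns (picture, depth): 384x512x3 uint8, red, green, blue; 384x512 float32, m along the optical axis (not along the pixel's ray), 0 where there is no reading.
- get_calibration(name): a dict with "intrinsics" (3x3 intrinsics, pixels), "R" (3x3) and "t" (3): a world point X has camera coordinates R X + t; the wrist camera has in their place "mount" (4x4, takes a point from camera to tool coordinates, whose origin is the TCP and whose axes are the tool frame's). Camera axes: x right, y down, z forward; pixel columns grow to the right and rows downward; lengths in m; the calibration is good to about 2 mm. A picture is of the moment at which its call begins: read the wrist's pose just before it. get_calibration takes no time and is no camera call.
- arm.sign_off(): hands the job in, once; it reports no verdict.
The state is a dict: "clock": time; "joint_pos": joint angles; "dq": joint speeds; "tau": joint torques, N m; "ee_pos": TCP position; "eef_rot": TCP orientation; "contact_force": force on the tool from outside, world axes, zero at the start; "ft_torque": the same for the moment, N m; "width": finger opening in m.
Only numpy, scipy, OpenCV 4.12 (cv2) and the standard library are available. Lean on these libraries where they do the work, as an engineer would, in place of code of your own. Each camera call takes 0.05 s, during which the arm holds its last target. There are 200 camera calls.

TASK

The closed petri dish on the worktop has to go into the plate tray upside down, like the two dishes already there. Never lift or carry it: push it with the fingertips against the open front edge of the tray in front of the empty place (marked by a round paper), tip it up over that edge so that it flips over into the tray, and push it back over the paper to the rear rail; leave the other two dishes where they are.

Things in the scene. Friction and masses are not known exactly. Their poses are not given: they have to be found in the camera images.
- dish: the petri dish to turn over: closed, round, the only one on the bare worktop; 64 mm across, 16 mm high, about 30 g, starts right way up. The 64 mm lid reaches from 3 mm above the underside to the top; below it the base is 60 mm across. Origin: centre of the underside; z points to the lid, so up at the start and down when turned over (origin then 16 mm above what it lies on)
- tray: fixed grey plate tray with steel rails, 106 mm deep (x, to the rear, away from the robot) by 280 mm wide (y); origin at the centre of its underside, on the worktop. Deck 8 mm above the worktop. Rails 6 mm thick, 20 mm above the worktop, at the rear (inner face x = +47 mm) and sides (inner faces y = +-134 mm). Three places at y = -88, 0, +88 mm: two hold dishes, one is empty, in varying order
- paper_disc: round white paper, 68 mm across and flat (no height to speak of), fixed on the tray deck at the empty place, 13 mm behind the tray's centre line; origin at its centre. A dish centred on it almost touches the rear rail (2 mm)
- done_dish_a: an equal dish that already lies upside down in the tray, near the rear rail; origin at the centre of its underside, which now faces up, 24 mm above the worktop
- done_dish_b: the other equal dish that already lies upside down in the tray; origin likewise
- tray_front (a point): middle of the tray's open front edge (no rail there): x = -53 mm in the tray's frame, on the deck, 8 mm above the worktop. The edge is square, runs along the tray's y, and is a fixed 8 mm step up from the worktop. With the dish pressed lightly (3 N) against it, fingertips at the near rim drag that rim up by friction, and the dish pivots about this edge
Mind the look-alikes: they are no part of the job. Leave any turquoise look-alike of the dish alone.

How it is judged:
By the outcome, as a careful person would: the job done as asked, in the order asked, and still so for the second after the job is handed in, with the robot touching nothing.
It also fails if it takes over 62 s, if anything falls off the work surface, if the arm or the gripper's body presses on something with over 40 N, if the wrist force passes 120 N, or if a joint passes its speed limit or range.

## Working session

There is one attempt and no reset: what is moved stays moved. The work goes in short steps, Python scripts to look and compute and a tool call to move; the robot and the scene stay as the last step left them, time stands still between calls to the robot, and variables do not carry over. Pictures are saved under pics/ and viewed, about 8 in all and at most 12, crops included, and the job is handed in when it is done.

Besides the shell and the picture viewer there is one more tool, called after ">>>" by a JSON object that holds its "method" and its "body". send_rows: Moves the arm, as the interface text tells. Shift numbers are shares of 0.03 m and turn numbers shares of 5 degrees, none past 1 either way. Its arguments: {"type":"object","properties":{"deltas":{"type":"array","items":{"type":"array","items":{"type":"number"}}},"force":{"type":"number"}},"required":["deltas"]}

```bash
mkdir -p pics; ls; cat > h.py <<'E'
import numpy as np, cv2
from bench import sensors, read_camera, get_calibration, arm
from scipy.spatial.transform import Rotation as Ro
def cam(n):
    c=get_calibration(n);K=np.array(c["intrinsics"])
    if "R" in c: return K,np.array(c["R"]),np.array(c["t"])
    s=sensors.read_state();T=np.eye(4);T[:3,:3]=Ro.from_quat(s["eef_rot"]).as_matrix();T[:3,3]=s["ee_pos"]
    M=np.linalg.inv(T@np.array(c["mount"]));return K,M[:3,:3],M[:3,3]
def ray(C,u,v,z):
    K,R,t=C;d=R.T@np.linalg.inv(K)@[u,v,1];o=-R.T@t;return o+d*(z-o[2])/d[2]
def cloud(C,D):
    K,R,t=C;v,u=np.indices(D.shape);P=np.stack([(u-K[0,2])/K[0,0]*D,(v-K[1,2])/K[1,1]*D,D],-1)
    return (P-t)@R
E
python3 - <<'E'
from h import *
for n in ["scene","side"]:
    C=cam(n);p,d=read_camera(n);cv2.imwrite(f"pics/{n}0.png",p[...,::-1]);np.savez(f"{n}0.npz",p=p,d=d)
    print(n,-C[1].T@C[2],C[0][0,0])
a=cv2.imread("pics/scene0.png");b=cv2.imread("pics/side0.png")
cv2.imwrite("pics/both.png",cv2.resize(np.vstack([a,b]),None,fx=.78,fy=.78))
s=sensors.read_state();print(s)
E
```

```text
pics
scene [ 0.77825869 -0.46515499  0.7474933 ] 399.5324691867826
side [0.27606544 0.46952391 0.67384968] 492.252613931867
{'clock': 0.1, 'joint_pos': array([ 1.25927811e+00,  3.08961306e-01,  1.63508824e+00, -1.38476008e-05,
        1.19974652e+00, -6.97389661e-02]), 'dq': array([-0.00010742, -0.00148689, -0.00553273,  0.00044191, -0.00150103,
       -0.00134599]), 'tau': array([-8.08896930e-04, -4.16408694e+01, -2.77644002e+01, -9.51977927e-05,
        4.10821303e-03, -1.07993486e-05]), 'ee_pos': array([0.14945885, 0.60606427, 0.23012114]), 'eef_rot': array([ 0.7027117 , -0.08541513,  0.08512887, -0.70118015]), 'contact_force': array([ 0.08655242, -0.17422206,  0.69958826]), 'ft_torque': array([-0.03554134, -0.00633707,  0.06980428]), 'width': 0.08520008610408449}
```

View pics/both.png

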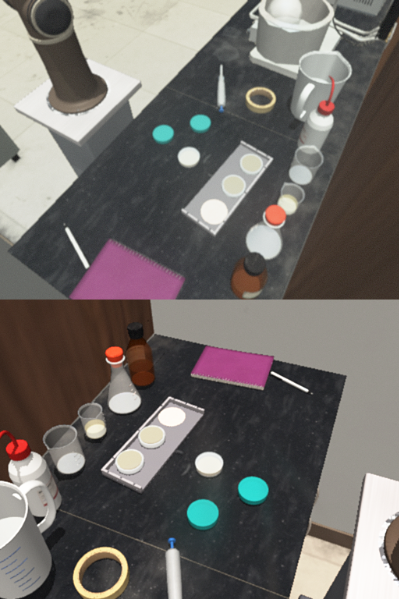

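Scene view (full-res pixels): the white dish is at about (242,201). The turquoise look-alikes are at (209,171) and (256,158), dishes in the tray at (322,209) and (299,237), and the white paper, on the empty place, at (275,271). The dish I want is the only white one on the bare worktop.

```bash
python3 - <<'E'
from h import *
for n,seeds in [("scene",dict(dish=(242,201,.016),paper=(275,271,.008),a=(322,209,.024),b=(299,237,.024),t1=(209,171,.016),t2=(256,158,.016))),
          ("side",dict(dish=(268,210,.016),paper=(221,149,.008),a=(194,174,.024),b=(167,206,.024),t1=(324,243,.016),t2=(260,274,.016)))]:
    C=cam(n);f=np.load(n+"0.npz");p=f["p"];d=f["d"];X=cloud(C,d)
    for k,(u,v,z) in seeds.items():
        flood=np.zeros((386,514),np.uint8)
        cv2.floodFill(p.copy(),flood,(u,v),0,(14,)*3,(14,)*3,4|cv2.FLOODFILL_FIXED_RANGE|cv2.FLOODFILL_MASK_ONLY|(255<<8))
        m=flood[1:-1,1:-1]>0;c=max(cv2.findContours(m.astype(np.uint8),0,2)[0],key=cv2.contourArea)
        W=np.array([ray(C,x,y,z) for x,y in c[:,0]]);cc,r=cv2.minEnclosingCircle(W[:,:2].astype(np.float32))
        print(n,k,p[v,u],m.sum(),np.round(cc,4),round(r,4),"depth z",np.median(X[m][:,2]).round(4), np.median(X[m],0).round(3))
    # tray deck by height
    m=(X[...,2]>.004)&(X[...,2]<.012)&(d>0)
    hsv=cv2.cvtColor(p,cv2.COLOR_RGB2HSV)
    m&=(hsv[...,1]<60)&(hsv[...,2]>90)
    m=cv2.morphologyEx(m.astype(np.uint8),cv2.MORPH_CLOSE,np.ones((3,3)))
    _,l,st,_=cv2.connectedComponentsWithStats(m);i=1+np.argmax(st[1:,4]);c=max(cv2.findContours((l==i).astype(np.uint8),0,2)[0],key=cv2.contourArea)
    W=np.array([ray(C,x,y,.008) for x,y in c[:,0]])
    print(n,st[i],cv2.minAreaRect(W[:,:2].astype(np.float32)), cv2.boxPoints(cv2.minAreaRect(W[:,:2].astype(np.float32))))
a=cv2.imread("pics/scene0.png")[130:310,180:370];b=cv2.imread("pics/side0.png")[110:290,120:350]
cv2.imwrite("pics/crop.png",np.hstack([cv2.resize(a,(400,379)),cv2.resize(b,(400,313)) if 0 else cv2.resize(b,(400,379))]))
E
```

```text
scene dish [232 236 229] 441 [ 0.4809 -0.0433] 0.0297 depth z 0.0162 [ 0.481 -0.044  0.016]
scene paper [245 244 239] 816 [ 0.6257 -0.1525] 0.034 depth z 0.0083 [ 0.626 -0.154  0.008]
scene a [215 215 191] 392 [0.6473 0.0201] 0.0267 depth z 0.0243 [0.647 0.019 0.024]
scene b [215 215 195] 457 [ 0.6367 -0.0667] 0.0268 depth z 0.0242 [ 0.637 -0.067  0.024]
scene t1 [ 91 211 199] 360 [ 0.368  -0.0095] 0.0292 depth z 0.0163 [ 0.368 -0.01   0.016]
scene t2 [ 91 210 202] 337 [0.4437 0.085 ] 0.0294 depth z 0.0163 [0.444 0.083 0.016]
scene [ 236  185  109  112 3750] ((0.6203429698944092, -0.06034646928310394), (0.26819437742233276, 0.09847107529640198), 82.94256591796875) [[ 0.5550047  -0.18737838]
 [ 0.65272975 -0.19947696]
 [ 0.6856812   0.06668544]
 [ 0.5879562   0.07878402]]
side dish [244 243 236] 715 [ 0.4786 -0.041 ] 0.0303 depth z 0.0163 [ 0.478 -0.04   0.016]
side paper [254 251 247] 621 [ 0.6244 -0.1534] 0.0339 depth z 0.0084 [ 0.624 -0.152  0.008]
side a [229 221 191] 483 [ 0.633  -0.0634] 0.0273 depth z 0.0245 [ 0.633 -0.062  0.024]
side b [230 221 191] 583 [0.6437 0.0241] 0.0277 depth z 0.0244 [0.643 0.025 0.024]
side t1 [ 46 219 212] 878 [ 0.3666 -0.0099] 0.0304 depth z 0.0163 [ 0.366 -0.009  0.016]
side t2 [ 52 213 204] 1018 [0.4424 0.0843] 0.0307 depth z 0.0164 [0.442 0.085 0.016]
side [ 131  130  130  117 4296] ((0.6194796562194824, -0.06334841251373291), (0.280859112739563, 0.10717488080263138), 82.4005126953125) [[ 0.5477914  -0.19545773]
 [ 0.654025   -0.20963135]
 [ 0.6911679   0.0687609 ]
 [ 0.5849343   0.08293453]]
```

View pics/crop.png

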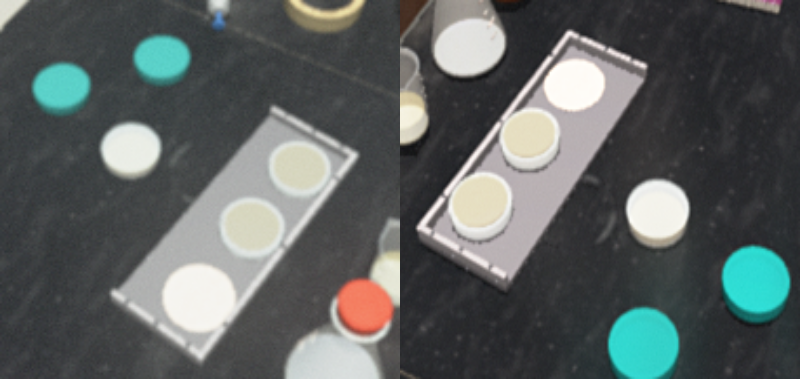

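The crops agree: the white dish is the one on the bare worktop. Tray yaw is about -7.2°, with the paper at the tray's -y end. Next I compute the approach.

```bash
cat >> h.py <<'E'
YAW=np.radians(-7.2);EX=np.array([np.cos(YAW),np.sin(YAW),0]);EY=np.array([-EX[1],EX[0],0]);TC=np.array([.6215,-.064,0])
def loc(P): r=np.asarray(P)-TC;return np.array([r@EX,r@EY,r[2]])
def wor(l): return TC+l[0]*EX+l[1]*EY+np.array([0,0,l[2]])
def plan(pos,yaw):  # total shift (tool units, now) and turn about tool axes to have tool x at yaw, y down
    s=sensors.read_state();R=Ro.from_quat(s["eef_rot"]).as_matrix()
    x=np.array([np.cos(yaw),np.sin(yaw),0]);G=np.stack([x,[0,0,-1],np.cross(x,[0,0,-1])],1)
    print("tool",s["ee_pos"].round(4),"loc",(loc(s["ee_pos"])*1e3).round(1),"yaw",np.degrees(np.arctan2(R[1,0],R[0,0])).round(2),"F",s["contact_force"].round(2),"w",round(s["width"],4),"t",s["clock"])
    print("shift total units",(R.T@(pos-s["ee_pos"])/.03).round(2),"turn units",(Ro.from_matrix(R.T@G).as_rotvec(degrees=True)/5).round(2),"R",R.round(3).tolist())
E
python3 - <<'E'
from h import *
s=loc([.4800,-.042,0]);e=np.array([-.092,-.088,0]);d=e-s;L=np.linalg.norm(d);d/=L
dw=d[0]*EX+d[1]*EY;yaw=np.arctan2(dw[1],dw[0])
print(s,L,dw,np.degrees(yaw)); st=wor(s-.062*d);st[2]=.06;print(st)
plan(st,yaw);plan(st,yaw+np.pi)
E
```

```text
[-0.14314156  0.00409187  0.        ] 0.10533931830950959 [ 0.37209395 -0.92819507  0.        ] -68.15518537523295
[0.45693018 0.01554809 0.06      ]
tool [0.1495 0.6061 0.2301] loc [-552.3  605.6  230.1] yaw -13.85 F [ 0.09 -0.17  0.7 ] w 0.0852 t 0.1
shift total units [ 14.66   5.71 -16.64] turn units [2.000e-02 1.086e+01 1.000e-02] R [[0.971, -0.001, 0.239], [-0.239, -0.002, 0.971], [-0.0, -1.0, -0.002]]
tool [0.1495 0.6061 0.2301] loc [-552.3  605.6  230.1] yaw -13.85 F [ 0.09 -0.17  0.7 ] w 0.0852 t 0.1
shift total units [ 14.66   5.71 -16.64] turn units [ 1.000e-02 -2.514e+01 -3.000e-02] R [[0.971, -0.001, 0.239], [-0.239, -0.002, 0.971], [-0.0, -1.0, -0.002]]
```

>>> {"method": "send_rows", "body": {"deltas": [[0,0,0,0.73,0,-0.83,-0.3],[0,0,0,0.73,0,-0.83,-0.3],[0,0,0,0.73,0,-0.83,-0.3],[0,0,0,0.73,0,-0.83,-0.3],[0,0,0,0.73,0,-0.83,-0.3],[0,0,0,0.73,0,-0.83,-0.3],[0,0,0,0.73,0,-0.83,-0.3],[0,0,0,0.73,0,-0.83,-0.3],[0,0,0,0.73,0,-0.83,-0.3],[0,0,0,0.73,0,-0.83,-0.3],[0,0,0,0.73,0,-0.83,-0.3],[0,0,0,0.73,0,-0.83,-0.3],[0,0,0,0.73,0,-0.83,-0.3],[0,0,0,0.73,0,-0.83,-0.3],[0,0,0,0.73,0,-0.83,-0.3],[0,0,0,0.73,0,-0.83,-0.3],[0,0,0,0.73,0,-0.83,-0.3],[0,0,0,0.73,0,-0.83,-0.3],[0,0,0,0.73,0,-0.83,-0.3],[0,0,0,0.73,0,-0.83,-0.3]], "force": 40}}

```text
clock: 1.77
ee_pos: [0.4558, 0.0168, 0.231]
eef_rot: [-0.702, 0.086, -0.085, 0.702]
contact_force: [0.4, 0.2, -0.6]
width: 0.0302
```

>>> {"method": "send_rows", "body": {"deltas": [[0,1,0,0,0,0,-0.3],[0,1,0,0,0,0,-0.3],[0,1,0,0,0,0,-0.3],[0,1,0,0,0,0,-0.3],[0,1,0,0,0,0,-0.3],[0,1,0,0,0,0,-0.3],[0,1,0,0,0,0,-0.3],[0,1,0,0,0,0,-0.3],[0,1,0,0,0,0,-0.3],[0,1,0,0,0,0,-0.3],[0,0.86,0,0,0,0,-0.3],[0,0,0,0,0,0,-0.3]]}}

```text
clock: 2.77
ee_pos: [0.4552, 0.0184, 0.2308]
eef_rot: [0.586, -0.397, 0.396, -0.585]
contact_force: [0.3, 0.1, 1.2]
width: 0.0302
```

```bash
python3 - <<'E'
from h import *
plan(np.array([.457,.0155,.008]),np.radians(-68.2))
C=cam("wrist");p,d=read_camera("wrist");cv2.imwrite("pics/w1.png",p[...,::-1])
X=cloud(C,d);hsv=cv2.cvtColor(p,cv2.COLOR_RGB2HSV)
m=(X[...,2]>.013)&(X[...,2]<.019)&(hsv[...,1]<50)&(hsv[...,2]>150)&(d>0)
print(m.sum(),cv2.minEnclosingCircle(X[m][:,:2].astype(np.float32)))
E
```

```text
tool [0.4552 0.0184 0.2308] loc [-175.3   61.   230.8] yaw -68.22 F [0.31 0.11 1.2 ] w 0.0302 t 2.7667
shift total units [0.12 7.43 0.02] turn units [ 0.01 -0.   -0.  ] R [[0.371, -0.001, 0.929], [-0.929, 0.0, 0.371], [-0.0, -1.0, -0.001]]
2395 ((0.5814415812492371, 0.024183206260204315), 0.22318215668201447)
```

View pics/w1.png

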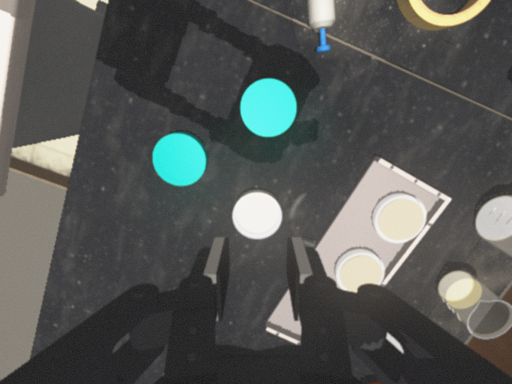

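The wrist view shows the white dish at (257,215), ahead of the fingers. Turquoise dishes are at (268,107) and (179,159), and the tray is at lower right.

```bash
cat >> h.py <<'E'
def blob(n,p,C,u,v,z,tol=20):
    f=np.zeros((386,514),np.uint8)
    cv2.floodFill(p.copy(),f,(u,v),0,(tol,)*3,(tol,)*3,4|cv2.FLOODFILL_FIXED_RANGE|cv2.FLOODFILL_MASK_ONLY|(255<<8))
    c=max(cv2.findContours(f[1:-1,1:-1],0,2)[0],key=cv2.contourArea)
    W=np.array([ray(C,x,y,z) for x,y in c[:,0]]);cc,r=cv2.minEnclosingCircle(W[:,:2].astype(np.float32))
    print(n,np.round(cc,4),"r",round(r,4),"loc",(loc([*cc,z])*1e3).round(1));return cc
E
python3 - <<'E'
from h import *
C=cam("wrist");p=cv2.imread("pics/w1.png")[...,::-1].copy()
d=blob("dish",p,C,257,215,.016);blob("t2",p,C,268,107,.016);blob("a",p,C,360,270,.024,30);blob("b",p,C,400,217,.024,30)
s=sensors.read_state();R=Ro.from_quat(s["eef_rot"]).as_matrix();print(R.T@(np.array([*d,.008])-s["ee_pos"]))
E
```

```text
dish [ 0.4772 -0.0426] r 0.0307 loc [-145.8    3.2   16. ]
t2 [0.4402 0.0837] r 0.0312 loc [-198.3  123.8   16. ]
a [ 0.6306 -0.062 ] r 0.0338 loc [ 8.8  3.1 24. ]
b [0.6441 0.0267] r 0.0372 loc [11.1 92.8 24. ]
[ 0.06485722  0.2228713  -0.00230791]
```

>>> {"method": "send_rows", "body": {"deltas": [[0,0,0,0,1,0,-0.3],[0,0,0,0,1,0,-0.3],[0,0,0,0,1,0,-0.3],[0,0,0,0,1,0,-0.3],[0,0,0,0,1,0,-0.3],[0,0,0,0,1,0,-0.3],[0,0,0,0,0.8,-0.03,-0.3],[0,0,0,0,0.4,0,-0.3],[0,0,0,0,0.2,0,-0.3],[0,0,0,0.3,0,0,-0.3],[0,0,0,0.3,0,0,-0.3]]}}

```text
clock: 3.73
ee_pos: [0.4621, 0.001, 0.0095]
eef_rot: [-0.586, 0.395, -0.396, 0.586]
contact_force: [0.1, 0.4, 0.6]
width: 0.0295
```

```bash
python3 - <<'E'
from h import *
plan(np.array([.457,.0155,.008]),np.radians(-68.2))
E
```

```text
tool [0.4621 0.001  0.0095] loc [-166.3   44.5    9.5] yaw -68.03 F [0.08 0.36 0.58] w 0.0295 t 3.7333
shift total units [-0.51  0.05  0.02] turn units [-0.    0.03  0.  ] R [[0.374, 0.0, 0.927], [-0.927, -0.0, 0.374], [0.0, -1.0, 0.0]]
```

>>> {"method": "send_rows", "body": {"deltas": [[0,0,0,0.2,0.02,0,-0.3],[0,0,0,0.2,0.02,0,-0.3],[0,0,0,0.2,0,0,-0.3],[0,0,0,0.2,0,0,-0.3],[0,0,0,0.2,0,0,-0.3],[0,0,0,0.2,0,0,-0.3],[0,0,0,0.2,0,0,-0.3],[0,0,0,0.2,0,0,-0.3],[0,0,0,0.2,0,0,-0.3],[0,0,0,0.2,0,0,-0.3],[0,0,0,0.2,0,0,-0.3],[0,0,0,0.2,0,0,-0.3],[0,0,0,0.2,0,0,-0.3],[0,0,0,0.2,0,0,-0.3],[0,0,0,0.2,0,0,-0.3],[0,0,0,0.2,0,0,-0.3],[0,0,0,0.2,0,0,-0.3],[0,0,0,0.2,0,0,-0.3],[0,0,0,0.1,0,0,-0.3],[0,0,0,0,0,0,-0.3]]}}

```text
clock: 5.4
ee_pos: [0.5034, -0.1024, 0.0082]
eef_rot: [-0.586, 0.396, -0.397, 0.586]
contact_force: [-0.5, -0.0, -0.3]
width: 0.0295
```

```bash
python3 - <<'E'
from h import *
plan(np.array([.457,.0155,.008]),np.radians(-7.2))
p,d=read_camera("scene");cv2.imwrite("pics/s2.png",p[130:330,180:400,::-1].repeat(3,0).repeat(3,1));C=cam("scene")
np.savez("s2.npz",p=p,d=d)
X=cloud(C,d);hsv=cv2.cvtColor(p,cv2.COLOR_RGB2HSV)
m=(X[...,2]>.012)&(X[...,2]<.019)&(hsv[...,1]<40)&(hsv[...,2]>180)&(np.hypot(X[...,0]-.52,X[...,1]+.13)<.06)
print(m.sum(),np.median(X[m],0)); q=X[m]
if len(q): c,r=cv2.minEnclosingCircle(q[:,:2].astype(np.float32));print(c,r,loc([*c,0]))
E
```

```text
tool [ 0.5034 -0.1024  0.0082] loc [-112.3  -52.9    8.2] yaw -68.19 F [-0.52 -0.02 -0.35] w 0.0295 t 5.4
shift total units [-4.22  0.    0.02] turn units [-0.00e+00 -1.22e+01  1.00e-02] R [[0.371, 0.001, 0.928], [-0.928, -0.0, 0.371], [0.001, -1.0, 0.001]]
621 [ 0.52087864 -0.13957039  0.01616423]
(0.5206158757209778, -0.13792714476585388) 0.03224438801407814 [-0.09082309 -0.08598834  0.        ]
```

View pics/s2.png

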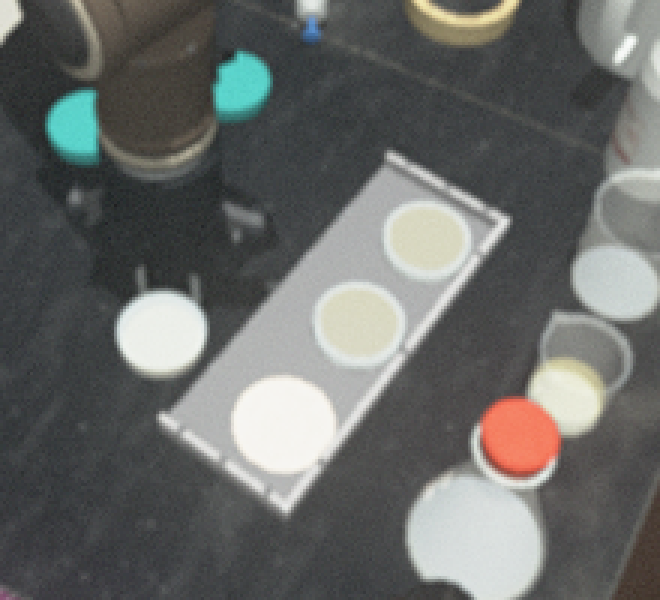

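Crop: the dish is near (160,335), just in front of the tray edge and level with the paper at (283,424). I retract, lift and turn to the tray yaw.

>>> {"method": "send_rows", "body": {"deltas": [[0,0,0,-0.5,0,0,-0.3],[0,0,0,-0.5,-0.5,0,-0.3],[0,0,0,-0.2,-1,0,-0.3],[0,-1,0,0,-0.5,0,-0.3],[0,-1,0,0,0,0,-0.3],[0,-1,0,0,0,0,-0.3],[0,-1,0,0,0,0,-0.3],[0,-1,0,0,0,0,-0.3],[0,-1,0,0,0,0,-0.3],[0,-1,0,0,0,0,-0.3],[0,-1,0,0,0,0,-0.3],[0,-1,0,0,0,0,-0.3],[0,-1,0,0,0,0,-0.3],[0,-1,0,0,0,0,-0.3],[0,-1,0,0,0,0,-0.3],[0,-0.2,0,0,0,0,-0.3],[0,0,0,0,0,0,-0.3]]}}

```text
clock: 6.87
ee_pos: [0.4886, -0.0672, 0.0678]
eef_rot: [-0.706, 0.045, -0.044, 0.706]
contact_force: [0.4, 0.1, 0.4]
width: 0.0295
```

```bash
python3 - <<'E'
from h import *
plan(wor([-.148,-.087,.007]),YAW)
for n in ["scene","side"]:
    p,d=read_camera(n);C=cam(n);X=cloud(C,d);hsv=cv2.cvtColor(p,cv2.COLOR_RGB2HSV)
    m=(X[...,2]>.012)&(X[...,2]<.019)&(hsv[...,1]<40)&(hsv[...,2]>150)&(np.hypot(X[...,0]-.52,X[...,1]+.138)<.05)
    q=X[m];print(n,len(q))
    if len(q): c,r=cv2.minEnclosingCircle(q[:,:2].astype(np.float32));print(c,r,loc([*c,0])*1e3)
E
```

```text
tool [ 0.4886 -0.0672  0.0678] loc [-131.4  -19.8   67.8] yaw -7.18 F [0.36 0.1  0.37] w 0.0295 t 6.8667
shift total units [-0.55  2.03 -2.24] turn units [-0.    0.   -0.01] R [[0.992, -0.001, 0.125], [-0.125, 0.0, 0.992], [-0.001, -1.0, 0.0]]
scene 641
(0.5193549990653992, -0.1389678716659546) 0.032697923481464386 [-91.94359132 -87.17889087   0.        ]
side 139
(0.5168704986572266, -0.13654960691928864) 0.03147122636437416 [-94.71158964 -85.09108533   0.        ]
```

>>> {"method": "send_rows", "body": {"deltas": [[0,0,0,-0.3,0,-0.7,-0.53],[0,0,0,-0.3,0,-0.7,-0.53],[0,0,0,-0.05,0,-0.6,-0.53],[0,0,0,0,0.5,-0.22,-0.53],[0,0,0,0,0.7,0,-0.53],[0,0,0,0,0.6,0,-0.53],[0,0,0,0,0.3,0,-0.53],[0,0,0,0,0,0,-0.53]]}}

```text
clock: 7.63
ee_pos: [0.4596, -0.131, 0.0031]
eef_rot: [-0.705, 0.046, -0.043, 0.706]
contact_force: [0.1, 0.2, -0.1]
width: 0.0198
```

>>> {"method": "send_rows", "body": {"deltas": [[0,0,0,0,0.07,0,-0.53],[0,0,0,0,0,0,-0.53]]}}

```text
clock: 7.8
ee_pos: [0.4624, -0.1319, 0.0034]
eef_rot: [0.706, -0.044, 0.044, -0.706]
contact_force: [0.0, -0.4, 0.2]
width: 0.0203
```

>>> {"method": "send_rows", "body": {"deltas": [[0,0,0,0,0.05,0,-0.53],[0,0,0,0,0,0,-0.53]]}}

```text
clock: 7.97
ee_pos: [0.4626, -0.132, 0.0022]
eef_rot: [0.706, -0.044, 0.045, -0.706]
contact_force: [-0.2, 0.1, 0.1]
width: 0.02
```

>>> {"method": "send_rows", "body": {"deltas": [[0,0,0,0,0.04,0,-0.53],[0,0,0,0,0,0,-0.53]]}}

```text
clock: 8.13
ee_pos: [0.4622, -0.132, 0.0006]
eef_rot: [0.706, -0.044, 0.044, -0.706]
contact_force: [0.3, -0.2, -0.2]
width: 0.0201
```

>>> {"method": "send_rows", "body": {"deltas": [[0,0,0,0,0.03,0,-0.53],[0,0,0,0,0,0,-0.53]]}}

```text
clock: 8.3
ee_pos: [0.4622, -0.132, 0.0001]
eef_rot: [0.706, -0.044, 0.044, -0.706]
contact_force: [-1.0, 0.7, 4.8]
width: 0.0198
```

>>> {"method": "send_rows", "body": {"deltas": [[0,0,0,0.1,-0.05,0,-0.53],[0,0,0,0.12,0,0,-0.53],[0,0,0,0.12,0,0,-0.53],[0,0,0,0.12,0,0,-0.53],[0,0,0,0.08,0,0,-0.53],[0,0,0,0,0,0,-0.53]]}}

```text
clock: 8.8
ee_pos: [0.4788, -0.1341, 0.0009]
eef_rot: [0.706, -0.044, 0.044, -0.706]
contact_force: [-0.2, -0.0, -0.4]
width: 0.0195
```

>>> {"method": "send_rows", "body": {"deltas": [[0,0,0,0.05,0,0,-0.53],[0,0,0,0,0,0,-0.53]]}}

```text
clock: 8.97
ee_pos: [0.4794, -0.1341, 0.0007]
eef_rot: [-0.706, 0.044, -0.044, 0.706]
contact_force: [0.4, 0.2, 0.4]
width: 0.0198
```

>>> {"method": "send_rows", "body": {"deltas": [[0,0,0,0.05,0,0,-0.53],[0,0,0,0,0,0,-0.53]]}}

```text
clock: 9.13
ee_pos: [0.481, -0.1343, 0.0009]
eef_rot: [0.706, -0.044, 0.044, -0.706]
contact_force: [0.1, 0.3, 0.8]
width: 0.0196
```

>>> {"method": "send_rows", "body": {"deltas": [[0,0,0,0.05,0,0,-0.53],[0,0,0,0,0,0,-0.53]]}}

```text
clock: 9.3
ee_pos: [0.4826, -0.1345, 0.0009]
eef_rot: [0.706, -0.044, 0.044, -0.706]
contact_force: [0.2, -0.1, 0.5]
width: 0.02
```

>>> {"method": "send_rows", "body": {"deltas": [[0,0,0,0.03,0,0,-0.53],[0,0,0,0,0,0,-0.53]]}}

```text
clock: 9.47
ee_pos: [0.4835, -0.1346, 0.0009]
eef_rot: [0.706, -0.044, 0.044, -0.706]
contact_force: [0.5, -0.6, 0.1]
width: 0.02
```

>>> {"method": "send_rows", "body": {"deltas": [[0,0,0,0.03,0,0,-0.53],[0,0,0,0,0,0,-0.53]]}}

```text
clock: 9.63
ee_pos: [0.4843, -0.1347, 0.0009]
eef_rot: [0.706, -0.044, 0.044, -0.706]
contact_force: [-0.1, 0.2, -0.0]
width: 0.0201
```

```bash
cat >> h.py <<'E'
def dish(n,x,y,r=.05):
    p,d=read_camera(n);C=cam(n);X=cloud(C,d);hsv=cv2.cvtColor(p,cv2.COLOR_RGB2HSV)
    m=(X[...,2]>.012)&(X[...,2]<.019)&(hsv[...,1]<40)&(hsv[...,2]>150)&(np.hypot(X[...,0]-x,X[...,1]-y)<r)
    q=X[m]
    if len(q)>30: c,r=cv2.minEnclosingCircle(q[:,:2].astype(np.float32));print(n,len(q),np.round(c,4),round(r,4),(loc([*c,0])*1e3).round(1))
    return p,d,X
E
python3 - <<'E'
from h import *
plan(wor([-.127,-.087,.007]),YAW)
dish("scene",.52,-.138,.042)
p,d,X=dish("side",.52,-.138,.042)
cv2.imwrite("pics/d3.png",cv2.resize(p[110:230,180:330,::-1],None,fx=4,fy=4,interpolation=cv2.INTER_CUBIC))
E
```

```text
tool [ 0.4843 -0.1347  0.0009] loc [-127.2  -87.4    0.9] yaw -7.15 F [-0.09  0.23 -0.05] w 0.0201 t 9.6333
shift total units [ 0.01 -0.2   0.01] turn units [0.   0.01 0.  ] R [[0.992, 0.0, 0.125], [-0.125, -0.0, 0.992], [0.0, -1.0, -0.0]]
scene 649 [ 0.5267 -0.1408] 0.0328 [-84.5 -88.1   0. ]
side 342 [ 0.5267 -0.1367] 0.032 [-84.9 -84.    0. ]
```

View pics/d3.png

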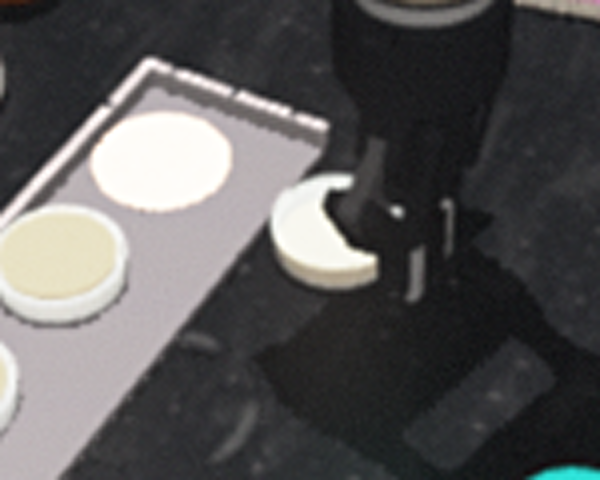

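The side crop shows the dish (335,230) practically at the tray edge, with the fingers behind it. I'll creep on until I feel a press.

>>> {"method": "send_rows", "body": {"deltas": [[0,0,0,0.03,0,0,-0.53],[0,0,0,0,0,0,-0.53]]}}

```text
clock: 9.9
ee_pos: [0.4852, -0.1349, 0.0009]
eef_rot: [0.706, -0.044, 0.044, -0.706]
contact_force: [0.2, 0.3, -0.8]
width: 0.0198
```

>>> {"method": "send_rows", "body": {"deltas": [[0,0,0,0.02,0,0,-0.53],[0,0,0,0,0,0,-0.53]]}}

```text
clock: 10.07
ee_pos: [0.4858, -0.1349, 0.0009]
eef_rot: [0.706, -0.044, 0.044, -0.706]
contact_force: [-0.3, -0.8, -0.1]
width: 0.0202
```

>>> {"method": "send_rows", "body": {"deltas": [[0,0,0,0.02,0,0,-0.53],[0,0,0,0,0,0,-0.53]]}}

```text
clock: 10.23
ee_pos: [0.4863, -0.1349, 0.0009]
eef_rot: [0.706, -0.044, 0.044, -0.706]
contact_force: [0.6, -0.2, 0.1]
width: 0.0203
```

>>> {"method": "send_rows", "body": {"deltas": [[0,0,0,0.02,0,0,-0.53],[0,0,0,0,0,0,-0.53]]}}

```text
clock: 10.4
ee_pos: [0.4868, -0.135, 0.0009]
eef_rot: [-0.706, 0.044, -0.044, 0.706]
contact_force: [-0.7, 0.1, -0.4]
width: 0.0203
```

>>> {"method": "send_rows", "body": {"deltas": [[0,0,0,0.02,0,0,-0.53],[0,0,0,0,0,0,-0.53]]}}

```text
clock: 10.57
ee_pos: [0.487, -0.135, 0.0008]
eef_rot: [-0.706, 0.044, -0.044, 0.706]
contact_force: [-1.1, 0.2, 0.6]
width: 0.0197
```

>>> {"method": "send_rows", "body": {"deltas": [[0,0,0,0.02,0,0,-0.53],[0,0,0,0,0,0,-0.53]]}}

```text
clock: 10.73
ee_pos: [0.4871, -0.135, 0.0007]
eef_rot: [-0.706, 0.045, -0.043, 0.706]
contact_force: [-2.3, -0.6, 3.1]
width: 0.0201
```

>>> {"method": "send_rows", "body": {"deltas": [[0,0,0,0.03,0,0,-0.53],[0,0,0,0,0,0,-0.53]]}}

```text
clock: 10.9
ee_pos: [0.4872, -0.1349, 0.0005]
eef_rot: [-0.705, 0.045, -0.043, 0.706]
contact_force: [-5.7, -0.5, 3.1]
width: 0.0198
```

>>> {"method": "send_rows", "body": {"deltas": [[0,0,0,0,-0.07,0,-0.53],[0,0,0,0,-0.07,0,-0.53],[0,0,0,0,-0.07,0,-0.53],[0,0,0,0.005,-0.07,0,-0.53],[0,0,0,0.005,-0.07,0,-0.53],[0,0,0,0.01,-0.07,0,-0.53]]}}

```text
clock: 11.4
ee_pos: [0.4884, -0.135, 0.0133]
eef_rot: [-0.706, 0.045, -0.043, 0.706]
contact_force: [-6.0, 0.6, 1.3]
width: 0.0203
```

```bash
cat > look.py <<'E'
import sys
from h import *
plan(wor([-.127,-.087,.007]),YAW)
p,d=read_camera("side");C=cam("side")
X=cloud(C,d);hsv=cv2.cvtColor(p,cv2.COLOR_RGB2HSV)
L=(X-TC)@np.stack([EX,EY,[0,0,1]],1)
m=(d>0)&(hsv[...,1]<70)&(hsv[...,2]>130)&(L[...,1]>-.13)&(L[...,1]<-.045)&(L[...,0]<-.02)&(L[...,2]>.01)&(L[...,0]>-.13)
print(m.sum());q=L[m]*1e3
for a in range(-130,-20,10):
    k=(q[:,0]>=a)&(q[:,0]<a+10)
    if k.sum()>3: print(a,k.sum(),"z",np.percentile(q[k,2],[5,50,95]).round(1),"y",np.percentile(q[k,1],[5,95]).round(1))
cv2.imwrite(f"pics/{sys.argv[1]}.png",cv2.resize(p[90:230,150:330,::-1],None,fx=3,fy=3,interpolation=cv2.INTER_CUBIC))
E
python3 look.py l1
```

```text
tool [ 0.4884 -0.135   0.0133] loc [-123.2  -87.1   13.3] yaw -7.15 F [-6.05  0.59  1.32] w 0.0203 t 11.4
shift total units [-0.13  0.21  0.  ] turn units [-0.01  0.01 -0.03] R [[0.992, -0.002, 0.124], [-0.124, 0.001, 0.992], [-0.002, -1.0, 0.0]]
448
-130 14 z [155.7 207.8 265.2] y [-53.1 -49.1]
-120 5 z [ 91.7 208.5 210.1] y [-52.4 -46.2]
-110 65 z [15.4 23.3 28.3] y [-74.4 -60.9]
-100 65 z [12.6 24.4 26.8] y [-75.4 -56.2]
-90 76 z [13.7 22.9 25.3] y [-81.2 -54.2]
-80 73 z [13.4 21.3 23.3] y [-87.3 -55.1]
-70 75 z [17.7 19.3 21. ] y [-96.9 -59.9]
-60 60 z [15.7 17.4 19.3] y [-104.3  -68.5]
-50 7 z [10.2 10.6 14.8] y [-103.4  -55.8]
-40 7 z [10.1 10.3 10.8] y [-110.6  -68.5]
```

>>> {"method": "send_rows", "body": {"deltas": [[0,0,0,0.0,-0.07,0,-0.53],[0,0,0,0.01,-0.07,0,-0.53],[0,0,0,0.015,-0.068,0,-0.53],[0,0,0,0.015,-0.068,0,-0.53],[0,0,0,0.02,-0.067,0,-0.53],[0,0,0,0.022,-0.067,0,-0.53]]}}

```text
clock: 11.95
ee_pos: [0.4919, -0.1356, 0.0262]
eef_rot: [-0.706, 0.044, -0.044, 0.706]
contact_force: [-5.6, 1.3, 1.5]
width: 0.0201
```

>>> {"method": "send_rows", "body": {"deltas": [[0,0,0,0.027,-0.065,0,-0.53],[0,0,0,0.027,-0.065,0,-0.53],[0,0,0,0.032,-0.063,0,-0.53],[0,0,0,0.032,-0.063,0,-0.53]]}}

```text
clock: 12.28
ee_pos: [0.4956, -0.1361, 0.0341]
eef_rot: [0.706, -0.044, 0.044, -0.706]
contact_force: [-5.3, 0.6, 2.7]
width: 0.0199
```

```bash
python3 look.py l2
```

```text
tool [ 0.4956 -0.1361  0.0341] loc [-115.9  -87.4   34.1] yaw -7.15 F [-5.34  0.63  2.65] w 0.0199 t 12.2833
shift total units [-0.37  0.9   0.01] turn units [ 0.    0.01 -0.  ] R [[0.992, -0.0, 0.124], [-0.124, -0.0, 0.992], [-0.0, -1.0, -0.0]]
454
-130 24 z [211.8 227.1 230. ] y [-56.9 -51.7]
-120 21 z [ 81.6 227.4 230.1] y [-54.1 -46.9]
-110 26 z [ 32.7  39.9 230.1] y [-75.1 -52.3]
-100 81 z [28.9 40.3 46.7] y [-75.3 -59.1]
-90 80 z [24.7 37.2 41.6] y [-80.7 -55.1]
-80 73 z [23.1 31.6 36. ] y [-89.5 -54.1]
-70 63 z [22.8 26.7 29.4] y [-98.3 -57.2]
-60 55 z [17.5 20.9 23.6] y [-105.1  -62.9]
-50 16 z [10.1 15.5 16.9] y [-101.5  -70.5]
-40 7 z [10.1 10.2 10.7] y [-90.6 -55.3]
-30 8 z [10.2 10.3 10.8] y [-120.6  -65.6]
```

>>> {"method": "send_rows", "body": {"deltas": [[0,0,0,0.04,-0.055,0,-0.53],[0,0,0,0.04,-0.055,0,-0.53],[0,0,0,0.045,-0.05,0,-0.53],[0,0,0,0.045,-0.05,0,-0.53]]}}

```text
clock: 12.67
ee_pos: [0.5, -0.1366, 0.0404]
eef_rot: [-0.706, 0.045, -0.043, 0.706]
contact_force: [-6.9, 0.7, 5.2]
width: 0.0201
```

```bash
python3 look.py l3
```

```text
tool [ 0.5    -0.1366  0.0404] loc [-111.5  -87.3   40.4] yaw -7.14 F [-6.91  0.67  5.22] w 0.0201 t 12.6667
shift total units [-0.52  1.11  0.01] turn units [-0.    0.01 -0.02] R [[0.992, -0.002, 0.124], [-0.124, 0.0, 0.992], [-0.002, -1.0, 0.0]]
440
-130 42 z [216.8 232.8 236.5] y [-61.7 -52.9]
-120 23 z [219.4 234.1 236.5] y [-55.7 -51. ]
-110 14 z [ 57.  235.3 237.1] y [-69.7 -50.4]
-100 68 z [ 35.4  44.9 170.7] y [-74.4 -58.4]
-90 87 z [28.9 43.  50.1] y [-80.5 -55.8]
-80 72 z [24.8 36.3 42.2] y [-87.6 -54.5]
-70 55 z [26.7 29.7 33.4] y [-96.4 -55.7]
-60 50 z [17.9 22.5 25.9] y [-105.6  -61. ]
-50 17 z [10.6 15.6 17.1] y [-103.5  -64. ]
-40 9 z [10.2 10.4 11.1] y [-126.1  -67.9]
```

View pics/l3.png

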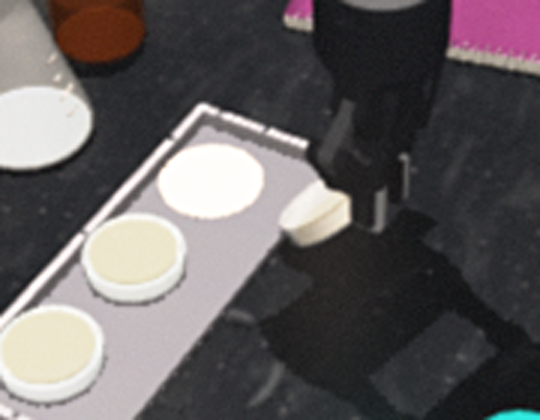

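The tilt is about 38° and pivoting cleanly at the edge; the dish is at (318,212) in the crop. I continue the arc with a little less press.

>>> {"method": "send_rows", "body": {"deltas": [[0,0,0,0.03,-0.06,0,-0.53],[0,0,0,0.035,-0.055,0,-0.53],[0,0,0,0.04,-0.055,0,-0.53],[0,0,0,0.045,-0.05,0,-0.53]]}}

```text
clock: 13.05
ee_pos: [0.5059, -0.1376, 0.0476]
eef_rot: [0.706, -0.044, 0.045, -0.706]
contact_force: [-3.9, 1.2, 3.8]
width: 0.0202
```

>>> {"method": "send_rows", "body": {"deltas": [[0,0,0,0.05,-0.05,0,-0.53],[0,0,0,0.05,-0.045,0,-0.53],[0,0,0,0.05,-0.045,0,-0.53],[0,0,0,0.055,-0.045,0,-0.53]]}}

```text
clock: 13.38
ee_pos: [0.5136, -0.1388, 0.0534]
eef_rot: [0.706, -0.042, 0.046, -0.705]
contact_force: [1.2, 0.1, -0.6]
width: 0.0198
```

```bash
python3 look.py l4
```

```text
tool [ 0.5136 -0.1388  0.0534] loc [-97.7 -87.7  53.4] yaw -7.16 F [ 1.23  0.08 -0.55] w 0.0198 t 13.3833
shift total units [-0.99  1.54  0.03] turn units [0.01 0.01 0.06] R [[0.992, 0.005, 0.125], [-0.125, -0.002, 0.992], [0.006, -1.0, -0.001]]
354
-130 41 z [230.8 246.2 249.3] y [-71.9 -58.7]
-120 42 z [230.2 244.8 248.8] y [-61.8 -53.9]
-110 28 z [230.9 246.  249.6] y [-57.2 -51.9]
-100 24 z [ 65.3 247.  250.1] y [-64.6 -49.8]
-90 43 z [ 48.7  56.  249.5] y [-75.6 -53.9]
-80 110 z [39.5 54.4 64.8] y [-77.  -55.6]
-70 43 z [29.1 40.4 51.3] y [-61.4 -54.5]
-60 7 z [23.9 33.3 38.9] y [-60.1 -55.6]
-50 4 z [10.5 11.  19.3] y [-67.9 -58.6]
-40 4 z [10.  10.2 10.8] y [-113.7  -52.1]
-30 8 z [10.1 10.4 11. ] y [-122.7  -77.5]
```

View pics/l4.png

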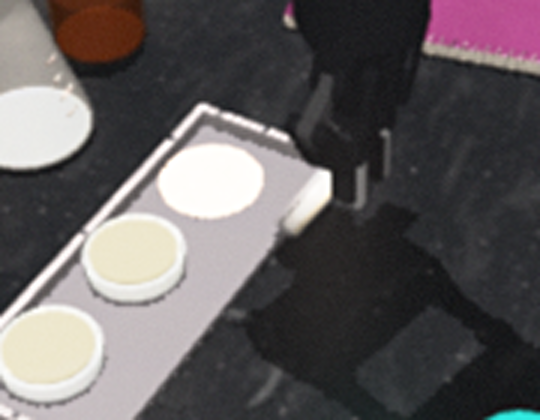

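The dish stands at about 60° in the crop (310,200), resting on the fingers. I push forward, rising slightly, to take it over.

>>> {"method": "send_rows", "body": {"deltas": [[0,0,0,0.06,-0.035,0,-0.53],[0,0,0,0.06,-0.035,0,-0.53],[0,0,0,0.065,-0.03,0,-0.53],[0,0,0,0.065,-0.03,0,-0.53],[0,0,0,0.07,-0.025,0,-0.53],[0,0,0,0.07,-0.02,0,-0.53]]}}

```text
clock: 13.93
ee_pos: [0.5227, -0.1395, 0.0575]
eef_rot: [-0.706, 0.044, -0.044, 0.706]
contact_force: [-3.8, 0.1, 6.0]
width: 0.0202
```

```bash
python3 look.py l5
```

```text
tool [ 0.5227 -0.1395  0.0575] loc [-88.5 -87.3  57.5] yaw -7.15 F [-3.82  0.11  5.98] w 0.0202 t 13.9333
shift total units [-1.28  1.68  0.01] turn units [-0.    0.01 -0.01] R [[0.992, -0.001, 0.124], [-0.124, 0.0, 0.992], [-0.001, -1.0, 0.0]]
357
-130 14 z [250.9 252.7 253.9] y [-97.1 -72.5]
-120 40 z [236.  251.2 253.7] y [-71.3 -59.1]
-110 41 z [235.1 250.1 253.7] y [-62.6 -53.9]
-100 24 z [237.1 251.9 253.6] y [-56.5 -50.9]
-90 21 z [ 72.4 250.3 253.7] y [-63.8 -51.1]
-80 64 z [ 46.6  57.5 252.6] y [-75.3 -53.8]
-70 115 z [31.6 54.  66.7] y [-76.8 -54.4]
-60 27 z [27.4 39.  50.9] y [-59.1 -54.1]
-40 5 z [10.  10.4 12.4] y [-91.  -67.6]
-30 4 z [10.2 10.7 11.2] y [-99.  -49.3]
```

>>> {"method": "send_rows", "body": {"deltas": [[0,0,0,0.0,-0.05,0,-0.53],[0,0,0,0.03,-0.04,0,-0.53],[0,0,0,0.05,-0.04,0,-0.53],[0,0,0,0.05,-0.035,0,-0.53]]}}

```text
clock: 14.32
ee_pos: [0.5269, -0.1401, 0.0621]
eef_rot: [0.706, -0.044, 0.044, -0.706]
contact_force: [0.4, 0.3, 0.1]
width: 0.0199
```

>>> {"method": "send_rows", "body": {"deltas": [[0,0,0,0.06,-0.03,0,-0.53],[0,0,0,0.06,-0.03,0,-0.53],[0,0,0,0.06,-0.03,0,-0.53],[0,0,0,0.06,-0.02,0,-0.53]]}}

```text
clock: 14.65
ee_pos: [0.534, -0.141, 0.0655]
eef_rot: [0.706, -0.044, 0.044, -0.706]
contact_force: [-1.4, 0.3, -0.1]
width: 0.0202
```

```bash
python3 look.py l6
```

```text
tool [ 0.534  -0.141   0.0655] loc [-77.1 -87.3  65.5] yaw -7.16 F [-1.38  0.26 -0.15] w 0.0202 t 14.65
shift total units [-1.66  1.95  0.01] turn units [0.   0.01 0.  ] R [[0.992, 0.0, 0.125], [-0.125, -0.0, 0.992], [0.0, -1.0, -0.0]]
387
-120 8 z [259.9 261.1 261.9] y [-95. -77.]
-110 39 z [254.3 259.5 261.6] y [-74.4 -61.1]
-100 39 z [241.5 256.8 261.4] y [-62.7 -54.2]
-90 27 z [247.  259.3 261.9] y [-57.  -50.7]
-80 14 z [257.6 260.4 262.1] y [-52.6 -49.8]
-70 118 z [19.4 53.2 89.8] y [-92.3 -54.5]
-60 125 z [31.4 57.8 71.9] y [-78.4 -55. ]
-50 11 z [29.2 40.6 50.7] y [-59.8 -54.9]
```

>>> {"method": "send_rows", "body": {"deltas": [[0,0,0,0.07,-0.01,0,-0.53],[0,0,0,0.07,-0.01,0,-0.53],[0,0,0,0.07,-0.0,0,-0.53],[0,0,0,0.07,0,0,-0.53],[0,0,0,0.07,0,0,-0.53],[0,0,0,0.07,0,0,-0.53]]}}

```text
clock: 15.2
ee_pos: [0.5466, -0.1426, 0.0662]
eef_rot: [0.706, -0.044, 0.044, -0.706]
contact_force: [-0.0, 0.5, 2.5]
width: 0.0205
```

```bash
sed -i 's/<-.02)&/<.04)\&/; s/range(-130,-20,10)/range(-100,40,10)/' look.py; python3 look.py l7
```

```text
tool [ 0.5466 -0.1426  0.0662] loc [-64.5 -87.3  66.2] yaw -7.15 F [-0.03  0.52  2.48] w 0.0205 t 15.2
shift total units [-2.08  1.97  0.01] turn units [0.   0.01 0.  ] R [[0.992, 0.0, 0.125], [-0.125, -0.0, 0.992], [0.0, -1.0, -0.0]]
431
-100 33 z [258.1 261.2 262.5] y [-90.9 -62.8]
-90 28 z [255.6 259.3 262.9] y [-62.4 -55.6]
-80 23 z [256.7 260.2 262. ] y [-56.6 -52.1]
-70 17 z [ 22.9 260.6 262.5] y [-96.2 -51.1]
-60 164 z [17.3 43.5 68. ] y [-111.8  -55.2]
-50 119 z [31.9 58.5 70.6] y [-79.  -54.8]
-40 4 z [48.9 61.7 68.4] y [-80.2 -58. ]
-10 5 z [10.1 10.8 11.3] y [-114.6  -50.3]
0 10 z [10.1 10.5 11.2] y [-104.2  -70.2]
10 11 z [10.1 10.6 11.7] y [-107.   -58.1]
20 8 z [10.2 10.4 11.1] y [-118.6  -52.2]
30 8 z [10.3 10.6 11. ] y [-117.3  -61.2]
```

View pics/l7.png

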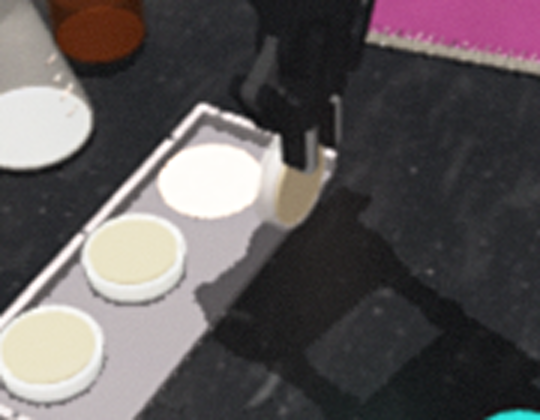

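The dish stands upright on the edge, its beige underside towards the robot at (300,190). I keep pushing it over.

>>> {"method": "send_rows", "body": {"deltas": [[0,0,0,0.08,0,0,-0.53],[0,0,0,0.08,0,0,-0.53],[0,0,0,0.08,0,0,-0.53],[0,0,0,0.08,0,0,-0.53],[0,0,0,0.1,0,0,-0.53],[0,0,0,0.1,0,0,-0.53],[0,0,0,0.1,0,0,-0.53],[0,0,0,0,0,0,-0.53]]}}

```text
clock: 15.92
ee_pos: [0.5655, -0.145, 0.0661]
eef_rot: [0.706, -0.044, 0.044, -0.706]
contact_force: [-0.2, 0.6, -0.6]
width: 0.0203
```

```bash
python3 look.py l8
```

```text
tool [ 0.5655 -0.145   0.0661] loc [-45.4 -87.4  66.1] yaw -7.15 F [-0.19  0.6  -0.64] w 0.0203 t 15.9167
shift total units [-2.72  1.97  0.01] turn units [0.   0.01 0.01] R [[0.992, 0.001, 0.124], [-0.124, -0.0, 0.992], [0.001, -1.0, -0.0]]
840
-80 26 z [257.7 260.7 262.3] y [-81.8 -62.4]
-70 28 z [257.5 259.8 262.5] y [-61.5 -54.5]
-60 25 z [ 67.6 259.7 262.2] y [-71.5 -51.2]
-50 39 z [ 11.1  19.8 261.8] y [-85.5 -50.9]
-40 131 z [11.8 22.3 26.5] y [-97.2 -55.8]
-30 139 z [12.  23.5 26.3] y [-102.4  -52.5]
-20 142 z [13.3 23.8 26.4] y [-105.   -48.8]
-10 122 z [16.2 23.9 26.3] y [-106.1  -49.5]
0 112 z [16.7 24.1 26.4] y [-102.8  -51.6]
10 64 z [20.  23.9 25.9] y [-93.7 -59. ]
20 6 z [10.  15.6 22.1] y [-113.9  -66.2]
30 6 z [10.1 10.2 10.9] y [-108.5  -52. ]
```

>>> {"method": "send_rows", "body": {"deltas": [[0,0,0,-0.8,0,0,-0.53],[0,0,0,-0.7,0,0,-0.53],[0,0,0,0,0,0,-0.53]]}}

```text
clock: 16.22
ee_pos: [0.5147, -0.1377, 0.0645]
eef_rot: [-0.705, 0.047, -0.041, 0.706]
contact_force: [-0.4, -0.1, -1.1]
width: 0.0203
```

```bash
cat > fin.py <<'E'
from h import *
plan(wor([-.085,-.088,.012]),YAW)
for n in ["scene","side"]:
    C=cam(n);p,d=read_camera(n);X=cloud(C,d);L=(X-TC)@np.stack([EX,EY,[0,0,1]],1)
    hsv=cv2.cvtColor(p,cv2.COLOR_RGB2HSV)
    for nm,y0 in [("dish",-.083),("a",0),("b",.088)]:
        m=(d>0)&(abs(L[...,2]-.024)<.004)&(hsv[...,1]<90)&(hsv[...,2]>130)&(abs(L[...,1]-y0)<.043)&(L[...,0]<.046)&(L[...,0]>-.07)
        q=L[m];c,r=cv2.minEnclosingCircle(q[:,:2].astype(np.float32))
        print(n,nm,m.sum(),"c",np.round(np.array(c)*1e3,1),"r",round(r*1e3,1),"z",np.percentile(q[:,2]*1e3,[5,50,95]).round(1),"rgb",np.median(p[m],0))
    if n=="side": cv2.imwrite("pics/fin%d.png"%(sensors.read_state()["clock"]*100),cv2.resize(p[90:230,130:330,::-1],None,fx=3,fy=3,interpolation=cv2.INTER_CUBIC))
E
python3 fin.py;ls pics
```

```text
tool [ 0.5147 -0.1377  0.0645] loc [-96.7 -86.5  64.5] yaw -7.16 F [-0.41 -0.09 -1.12] w 0.0203 t 16.2167
shift total units [ 0.4   1.75 -0.05] turn units [-0.02  0.01 -0.09] R [[0.992, -0.008, 0.125], [-0.125, 0.002, 0.992], [-0.008, -1.0, 0.001]]
scene dish 705 c [ -7.7 -80.7] r 32.2 z [20.8 24.  26.1] rgb [222. 222. 205.]
scene a 641 c [15.2 -0.9] r 32.3 z [21.3 24.1 26.2] rgb [222. 222. 205.]
scene b 552 c [14.4 86.8] r 32.5 z [21.1 24.  26.4] rgb [222. 221. 202.]
side dish 598 c [-10.7 -79. ] r 32.2 z [21.1 24.1 26.1] rgb [241. 235. 213.]
side a 673 c [12.6  0.7] r 32.4 z [21.  24.2 26.3] rgb [241. 235. 213.]
side b 807 c [17.4 93.6] r 39.1 z [21.1 24.2 26.2] rgb [241. 235. 213.]
both.png
crop.png
d3.png
fin1631.png
l1.png
l2.png
l3.png
l4.png
l5.png
l6.png
l7.png
l8.png
s2.png
scene0.png
side0.png
w1.png
```

>>> {"method": "send_rows", "body": {"deltas": [[0,1,0,0.4,0,0.4,-0.3],[0,1,0,0.4,0,0.45,-0.3],[0,1,0,0,0,0,-0.3],[0,1,0,0,0,0,-0.3],[0,0,0,0,0,0,-0.3],[0,0,0,0,0,0,-0.3]]}}

```text
clock: 16.82
ee_pos: [0.5491, -0.1183, 0.0663]
eef_rot: [0.688, -0.165, 0.166, -0.688]
contact_force: [-0.0, 0.0, -0.1]
width: 0.0297
```

```bash
python3 - <<'E'
from h import *
d=np.array([22,-8.])/np.hypot(22,8);t=np.array([-9,-80])-62*d
plan(wor([t[0]/1e3,t[1]/1e3,.013]),YAW-np.radians(20))
E
```

```text
tool [ 0.5491 -0.1183  0.0663] loc [-65.  -62.9  66.3] yaw -27.01 F [-0.03  0.05 -0.13] w 0.0297 t 16.8167
shift total units [-0.12  1.78  0.1 ] turn units [-0.    0.04  0.01] R [[0.891, 0.001, 0.454], [-0.454, -0.0, 0.891], [0.001, -1.0, 0.0]]
```

>>> {"method": "send_rows", "body": {"deltas": [[0,0,0,-0.12,0.3,0.1,-0.3],[0,0,0,0,0.5,0,-0.3],[0,0,0,0,0.5,0,-0.3],[0,0,0,0,0.3,0,-0.3],[0,0,0,0,0.15,0,-0.3],[0,0,0,0,0,0,-0.3]]}}

```text
clock: 17.32
ee_pos: [0.5449, -0.1134, 0.012]
eef_rot: [-0.687, 0.167, -0.165, 0.687]
contact_force: [0.1, 0.2, -0.8]
width: 0.0298
```

>>> {"method": "send_rows", "body": {"deltas": [[0,0,0,0.15,0,0,-0.3],[0,0,0,0.15,0,0,-0.3],[0,0,0,0.15,0,0,-0.3],[0,0,0,0.15,0,0,-0.3],[0,0,0,0.15,0,0,-0.3],[0,0,0,0.15,0,0,-0.3],[0,0,0,0.1,0,0,-0.3],[0,0,0,0.1,0,0,-0.3],[0,0,0,0.1,0,0,-0.3],[0,0,0,0,0,0,-0.3]]}}

```text
clock: 18.15
ee_pos: [0.5789, -0.1305, 0.0136]
eef_rot: [0.687, -0.166, 0.166, -0.687]
contact_force: [-0.1, 1.0, 0.6]
width: 0.03
```

```bash
python3 fin.py
```

```text
tool [ 0.5789 -0.1305  0.0136] loc [-33.9 -71.4  13.6] yaw -27.16 F [-0.13  1.02  0.56] w 0.03 t 18.15
shift total units [-1.41  0.05 -1.1 ] turn units [ 0.   -3.99  0.01] R [[0.89, 0.001, 0.456], [-0.456, -0.0, 0.89], [0.001, -1.0, 0.0]]
scene dish 718 c [  4.2 -84.3] r 33.1 z [21.3 24.  26.3] rgb [221. 220. 202.]
scene a 633 c [15.4 -0.2] r 32.3 z [21.1 24.1 26.2] rgb [221. 220. 202.]
scene b 555 c [13.9 86.8] r 32.9 z [21.  24.  26.1] rgb [220. 220. 200.]
side dish 147 c [  1.5 -83.3] r 32.2 z [20.4 23.6 25.9] rgb [236. 230. 203.]
side a 682 c [20.2  8.7] r 42.7 z [21.  24.1 26.1] rgb [232. 226. 197.]
side b 804 c [17.8 93.2] r 39.1 z [21.  24.2 26.1] rgb [232. 226. 198.]
```

>>> {"method": "send_rows", "body": {"deltas": [[0,0,0,0.1,0,0,-0.3],[0,0,0,0.1,0,0,-0.3],[0,0,0,0.1,0,0,-0.3],[0,0,0,0,0,0,-0.3]]}}

```text
clock: 18.58
ee_pos: [0.5871, -0.1347, 0.0137]
eef_rot: [0.687, -0.166, 0.166, -0.687]
contact_force: [0.4, -0.5, -0.6]
width: 0.03
```

>>> {"method": "send_rows", "body": {"deltas": [[0,0,0,0.04,0,0,-0.3],[0,0,0,0,0,0,-0.3]]}}

```text
clock: 18.75
ee_pos: [0.5874, -0.135, 0.0135]
eef_rot: [0.687, -0.166, 0.166, -0.687]
contact_force: [-1.1, 0.5, 0.5]
width: 0.0294
```

>>> {"method": "send_rows", "body": {"deltas": [[0,0,0,0.03,0,0,-0.3],[0,0,0,0,0,0,-0.3]]}}

```text
clock: 18.92
ee_pos: [0.5881, -0.1353, 0.0135]
eef_rot: [0.687, -0.166, 0.166, -0.687]
contact_force: [-0.2, -0.1, 0.6]
width: 0.0297
```

```bash
python3 fin.py | grep -v " [ab] "
```

```text
tool [ 0.5881 -0.1353  0.0135] loc [-24.2 -74.9  13.5] yaw -27.15 F [-0.2  -0.07  0.57] w 0.0297 t 18.9167
shift total units [-1.76  0.05 -1.1 ] turn units [ 0.   -3.99 -0.  ] R [[0.89, -0.0, 0.456], [-0.456, -0.0, 0.89], [-0.0, -1.0, -0.0]]
scene dish 744 c [ 14.3 -86.3] r 34.0 z [21.1 24.2 26.3] rgb [221. 220. 202.]
side dish 163 c [  9.5 -82. ] r 35.2 z [20.6 23.3 25.9] rgb [236. 231. 204.]
```

>>> {"method": "send_rows", "body": {"deltas": [[0,0,0,0.03,0,0,-0.3],[0,0,0,0,0,0,-0.3]]}}

```text
clock: 19.18
ee_pos: [0.589, -0.1357, 0.0135]
eef_rot: [0.687, -0.166, 0.166, -0.687]
contact_force: [0.4, -0.1, -0.3]
width: 0.0299
```

>>> {"method": "send_rows", "body": {"deltas": [[0,0,0,0.03,0,0,-0.3],[0,0,0,0,0,0,-0.3]]}}

```text
clock: 19.35
ee_pos: [0.5898, -0.1362, 0.0135]
eef_rot: [0.687, -0.166, 0.166, -0.687]
contact_force: [-0.5, -0.7, 0.3]
width: 0.03
```

>>> {"method": "send_rows", "body": {"deltas": [[0,0,0,0.03,0,0,-0.3],[0,0,0,0,0,0,-0.3]]}}

```text
clock: 19.52
ee_pos: [0.5907, -0.1366, 0.0136]
eef_rot: [0.687, -0.166, 0.166, -0.687]
contact_force: [-0.2, -0.7, -0.7]
width: 0.0299
```

>>> {"method": "send_rows", "body": {"deltas": [[0,0,0,0.03,0,0,-0.3],[0,0,0,0,0,0,-0.3]]}}

```text
clock: 19.68
ee_pos: [0.5915, -0.137, 0.0135]
eef_rot: [0.687, -0.166, 0.166, -0.687]
contact_force: [0.8, -0.0, 0.1]
width: 0.0298
```

>>> {"method": "send_rows", "body": {"deltas": [[0,0,0,0.03,0,0,-0.3],[0,0,0,0,0,0,-0.3]]}}

```text
clock: 19.85
ee_pos: [0.5919, -0.1373, 0.0134]
eef_rot: [-0.687, 0.166, -0.166, 0.687]
contact_force: [0.0, -1.0, 0.4]
width: 0.0296
```

```bash
python3 fin.py | grep -v " b "
```

```text
tool [ 0.5919 -0.1373  0.0134] loc [-20.2 -76.4  13.4] yaw -27.15 F [ 0.   -1.01  0.41] w 0.0296 t 19.85
shift total units [-1.9   0.05 -1.1 ] turn units [-0.   -3.99 -0.01] R [[0.89, -0.001, 0.456], [-0.456, 0.0, 0.89], [-0.001, -1.0, -0.0]]
scene dish 724 c [ 17.1 -89.1] r 33.6 z [21.2 24.  26.2] rgb [221. 220. 202.]
scene a 562 c [15.5 -0.5] r 32.5 z [21.5 24.  26.3] rgb [221. 221. 202.]
side dish 155 c [ 10.  -83.3] r 36.7 z [20.6 23.8 25.8] rgb [236. 228. 202.]
side a 673 c [12.7  0.7] r 32.5 z [20.9 24.2 26.1] rgb [232. 226. 197.]
```

>>> {"method": "send_rows", "body": {"deltas": [[0,0,0,0.03,0,0,-0.3],[0,0,0,0,0,0,-0.3]]}}

```text
clock: 20.12
ee_pos: [0.5921, -0.1375, 0.0133]
eef_rot: [-0.687, 0.167, -0.165, 0.687]
contact_force: [-1.8, 0.7, 1.2]
width: 0.0295
```

>>> {"method": "send_rows", "body": {"deltas": [[0,0,0,0.02,0,0,-0.3],[0,0,0,0,0,0,-0.3]]}}

```text
clock: 20.28
ee_pos: [0.5922, -0.1375, 0.0132]
eef_rot: [-0.687, 0.167, -0.165, 0.687]
contact_force: [-4.6, 1.2, 2.0]
width: 0.03
```

Force is up to 4.6 N and the motion has stopped, so the dish is at the rail. I withdraw and lift.

>>> {"method": "send_rows", "body": {"deltas": [[0,0,0,-0.1,0,0,-0.3],[0,0,0,-0.4,0,0,-0.3],[0,0,0,-0.8,0,0,-0.3],[0,0,0,-0.6,-0.6,0,-0.3],[0,0,0,-0.5,-1,0,-0.3],[0,0,0,-0.5,-1,0,-0.3],[0,0,0,-0.5,-1,0,-0.3],[0,0,0,-0.5,-0.6,0,-0.3],[0,0,0,0,0,0,-0.3],[0,0,0,0,0,0,-0.3]]}}

```text
clock: 21.12
ee_pos: [0.491, -0.085, 0.1412]
eef_rot: [0.687, -0.164, 0.168, -0.687]
contact_force: [-0.0, 0.6, -0.9]
width: 0.0297
```

```bash
python3 fin.py; cp pics/fin2[12]*.png pics/end.png
```

```text
tool [ 0.491  -0.085   0.1412] loc [-126.9  -37.2  141.2] yaw -27.13 F [-0.02  0.58 -0.92] w 0.0297 t 21.1167
shift total units [ 1.86  4.32 -1.12] turn units [-0.   -3.99  0.07] R [[0.89, 0.006, 0.456], [-0.456, -0.002, 0.89], [0.006, -1.0, 0.001]]
scene dish 710 c [ 18.5 -89.8] r 32.0 z [21.3 24.1 26.3] rgb [224. 224. 207.]
scene a 639 c [16.5 -0.7] r 32.6 z [21.1 24.1 26.3] rgb [224. 224. 207.]
scene b 550 c [15.3 86.8] r 32.6 z [21.  24.1 26.3] rgb [224. 223. 204.]
side dish 565 c [ 14.9 -87.6] r 31.9 z [21.2 24.2 26.1] rgb [244. 239. 220.]
side a 678 c [12.4  0.7] r 32.2 z [21.1 24.  26.2] rgb [244. 239. 220.]
side b 799 c [15.7 87.8] r 35.7 z [21.2 24.1 26.1] rgb [244. 239. 220.]
```

View pics/end.png

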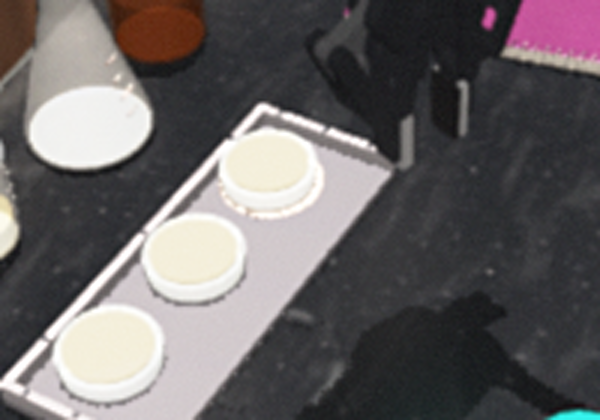

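The dish lies upside down over the paper, against the rear rail, at (268,170). The other two, at (193,257) and (108,352), are undisturbed, and the arm is clear.

```bash
python3 -c "from bench import arm;print(arm.sign_off())"
```

```text
the job is handed in; nothing more can be done
None
```

The dish now lies upside down in the tray over the paper, against the rear rail, and the job is handed in. I pushed it to the front edge with the fingertips, tipped it over that edge, then pushed it back to the rail. It was never gripped or carried. The clock read about 21 s of the 62 s allowed.

- **Dish:** it lies flat, base up, with its underside 24 mm above the worktop. Its centre is about 15–18 mm behind the tray's centre line; touching the rail means 15 mm. The last push stopped against the rail at about 5 N. Sideways it is within about 2 mm of its place.
- **Other dishes:** the two done dishes stayed where they were to within about 1–2 mm on most readings, and the final picture shows nothing disturbed. I never moved near the turquoise ones.
- **Forces:** the highest reading was about 8–9 N while tipping, against the suggested 3 N press. That is well below the 40 N and 120 N limits.
- **Disagreement:** the scene and side cameras differ by about 4 mm in depth. Side-camera readings of the far done dish (`b`) were up to 7 mm wider than its real radius, because they took in other pixels. I relied on the contact force and the picture for the final position.

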